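Clamp the tube block on its bed

TASK

Two bar clamps stand on the bench. On the one whose bed carries the aluminium tube block, push the free jaw down its bar, firmly against the block, until the jaw tilts and binds; then turn its T-bar clockwise (seen from above) until the T-bar is in line with the jaw's arm, and let go. Do not shift the block, and leave the other clamp and the carton on it as they are.

Things in the scene. Friction and masses are not known exactly. Their poses are not given: they have to be found in the camera images.
- tube_block: Aluminium tube block, 68 x 116 x 21 mm (x, y, z), pale with dark round holes, lying loose on the bed of the clamp to be used, under the clamp's foot. Origin at the centre of its underside; z up.
- clamp: The clamp to use: dark steel base 170 x 130 x 15 mm, bolted down, origin at the centre of its underside; upright flat steel bar 12 x 22 mm at its +x (far) end, top 125 mm above the bench. The jaw's collar (35 x 40 mm, 26 mm high) slides on the bar; its grey arm, 22 mm wide, reaches out along -x to the screw.
- clamp_push (a point): Where to push down: top of the arm, midway. Bar axis 40 mm to this point's +x, screw axis 50 mm to its -x, z up. Starts 98 to 110 mm above the bench and stays where left; 1 or 2 N slides it down. The foot meets the block after 22 to 34 mm (arm top then at about 76 mm). Pushed on with about 12 N the jaw tilts, binds, and stays bound when let go.
- clamp_tbar (a point): Centre of the T-bar on top of that clamp's screw, 34 mm above the arm's top: a black bar 64 mm long (this point's y axis), 12 mm thick (x axis), 18 mm high; nothing is beside it but the steel bar 90 mm away. It turns about the vertical through this point, rides down with the jaw, and keeps its height while it is turned.
- clamp_screw (a joint): Angle of that T-bar (rad): 0 = square across the arm, 1.57 = in line with the arm; grows clockwise seen from above; stop at 2.2. Starts between 0.1 and 0.5. Each radian drives the foot 2.5 mm down; friction 0.1 N m, it stays where it is left.
- clamp_jaw (a joint): Tilt of that jaw on its bar (rad): 0 = level (it rests within 0.006 of it), positive = screw end raised; bound on the bar it reads 0.01 to 0.06, more the harder it is pressed or screwed.
- clamp_foot: Sprung round rubber foot under that screw, 26 mm across, 4 N for each mm it is pressed in, 7 mm at most; the origin lies on the screw's axis at half the arm's height, 29 mm above its underside.
- spare_slide (a joint): How far the jaw of the other, identical clamp has been slid down its bar from the top (m), 0 to 0.055; starts between 0 and 0.012. Leave it.
- tips_carton: White carton of pipette tips, 60 x 100 x 30 mm, lying on the bed of the other clamp. Origin at the centre of its underside. Leave it.
Things that resemble listed ones, but are neither listed nor needed, are in the scene too. Leave any green look-alike of the part that bears spare_slide alone.

How it is judged:
By the outcome, as a careful person would: the job done as asked, in the order asked, and still so for the second after the job is handed in, with the robot touching nothing.
It also fails if it takes over 48 s, if anything falls off the work surface, if the arm or the gripper's body presses on something with over 40 N, if the wrist force passes 120 N, or if a joint passes its speed limit or range.

ROBOT

A 6-joint arm with a two-finger parallel gripper is mounted at the origin on a cart in front of the work surface, level with it; the furniture and walls round the work are solid. World frame = base frame: x ahead of the robot, y to its left, z up, the work surface at z = 0. Lengths are in mm, angles in rad, forces in N, time in s.
With the tool pointing down it reaches from about 325 to 875 mm from the base axis. Payload 4.4 kg.
Tool frame: the origin (TCP) lies at the centre of the arm's flange, where the gripper is bolted on; the fingertips stand 173 mm ahead of it and the grasp point (between the pads) lies 155 mm ahead of it (arm.grip_depth is the distance from the TCP to the grasp point, in mm); z points along the fingers, y is the direction in which the jaws open and shut (so a half turn about z gives the same grasp; the last joint's range is limited). The gripper opens to 85 mm and grips with 20 to 120 N. Pads are 22 mm wide; open, the fingers measure 114 mm over their backs; the gripper's body (76 mm by 85 mm) begins 54 mm behind the grasp point. The pads swing forward as they close: fully open they stand 13 mm farther back than shut.
Start: joints at [1.175, 0.207, 1.542, -0, 1.393, -0.15], TCP at [139.369, 557.858, 404.682] pointing down, gripper open.
Joint ranges: [-2.73, 2.73], [-0.86, 2.22], [0.23, 2.46], [-1.11, 4.25], [0.08, 2.63], [-2.82, 2.82]. Speed limits (rad/s): [2.79, 2.79, 3.14, 3.14, 3.14, 3.14].

INTERFACE

Orientations are given as [roll, pitch, yaw] about the fixed x, y, z axes, in that order (R = Rz(yaw) Ry(pitch) Rx(roll)).
In Python, from station import sense, cams, arm gives the robot as it stands. The module is installed in compiled form; this text tells all that it offers.
- The arm moves only by the tool send_rows, never from a script. Its arguments are lists of equal length, an entry for each row: "claw": the opening, from 0 (shut) to 1 (fully open); "travel": the shift along the tool's x, y, z in cm, a list of three; "yaw": the turn about the tool's z in rad. A call has 1 to 10 rows; each row shifts and turns the pose as measured when the row begins, along the tool's axes as they then stand; what a row does not reach is not made up. A row lasts 1/10 s, in which the tool goes at most 50 mm and 8.59 degrees, less where a joint would pass 70% of its speed; a pose out of reach is approached as far as the arm can. A call with a gripper value outside its range is refused whole. The fingers move at their own pace and stop on an object; "newtons" is the grip in N (left out, the last holds). Time passes only in rows, so rows that do not move let the fingers close. It gives the time, the measured TCP pose, the force and the opening at its end, in the units of the state.
- sense(): the state, without advancing time (a new reading comes with each control period).
- cams.snapshot(name): name is "side" or "top" or "wrist"; returns the picture (384x512x3 uint8, red, green, blue); there is no depth.
- cams.get_calibration(name): a dict with "K" (3x3 intrinsics, pixels), "R" (3x3) and "t" (3): a world point X has camera coordinates R X + t. Camera axes: x right, y down, z forward; pixel columns grow to the right and rows downward; lengths in mm; the calibration is good to about 2 mm. A picture is of the moment at which its call begins: read the wrist's pose just before it. get_calibration takes no time and is no camera call; for the wrist camera it gives the pose at the moment of the call.
- arm.job_done(): hands the job in, once; it reports no verdict.
The state is a dict: "time_s": time; "q": joint angles; "dq": joint speeds; "joint_torque": joint torques, N m; "position": TCP position; "tcp_rot": TCP orientation; "force": force on the tool from outside, world axes, zero at the start; "moment": the same for the moment, N m; "opening": finger opening in mm.
Only numpy, scipy, OpenCV 4.12 (cv2) and the standard library are available. Lean on these libraries where they do the work, as an engineer would, in place of code of your own. Each camera call takes 0.05 s, during which the arm holds its last target. There are 200 camera calls.

## Working session

There is one attempt and no reset: what is moved stays moved. The work goes in short steps, Python scripts to look and compute and a tool call to move; the robot and the scene stay as the last step left them, time stands still between calls to the robot, and variables do not carry over. Pictures are saved under pics/ and viewed, about 8 in all and at most 12, crops included, and the job is handed in when it is done.

Besides the shell and the picture viewer there is one more tool, called after "Call:" as name(argument=value, ...) on one line, values as JSON. send_rows: Moves the arm, as the interface text tells. Its arguments: {"type":"object","properties":{"claw":{"type":"array"},"travel":{"type":"array"},"yaw":{"type":"array"},"newtons":{"type":"number"}},"required":["claw","travel","yaw"]}

```bash
mkdir -p pics
cat > h.py <<'E'
import numpy as np, cv2
from station import sense, cams, arm
def snap(n,f):
    c=cams.get_calibration(n); im=cams.snapshot(n)
    cv2.imwrite('pics/'+f,im[:,:,::-1]); np.savez('pics/'+f[:-4]+'.npz',im=im,**{k:np.array(c[k]) for k in 'KRt'}); return im,c
def ray(c,u,v):
    K,R,t=[np.array(c[k],float) for k in 'KRt']
    return -R.T@t.ravel(), R.T@np.linalg.solve(K,[u,v,1.])
def onz(c,u,v,z):
    o,d=ray(c,u,v); return o+d*(z-o[2])/d[2]
def proj(c,X):
    K,R,t=[np.array(c[k],float) for k in 'KRt']
    p=K@(R@np.array(X,float)+t.ravel()); return p[:2]/p[2]
E
python3 - <<'E'
from h import *
a,c=snap('top','t0.png'); b,d=snap('side','s0.png')
print(sense()); 
for x in(c,d): print(ray(x,256,192))
E
```

```text
{'time_s': 0.1, 'q': array([ 1.17549818e+00,  2.07381123e-01,  1.54279485e+00,  1.31320422e-05,
        1.39347413e+00, -1.50492249e-01]), 'dq': array([-0.00023143, -0.00088898, -0.00304537, -0.00037372,  0.00085376,
        0.00052151]), 'joint_torque': array([-1.40505133e-03, -3.84096801e+01, -2.92545998e+01, -3.47564046e-04,
        5.01975068e-03,  1.48233460e-05]), 'position': array([139.24431325, 557.56210158, 403.62287864]), 'tcp_rot': array([-3.13956040e+00, -3.21237478e-04,  2.89678410e+00]), 'force': array([ 0.56182803, -0.0070133 , -0.26724841]), 'moment': array([ 0.07080859,  0.03275814, -0.01634625]), 'opening': 85.52195041872017}
(array([-642.15074441,  107.80902216, 1611.00971335]), array([ 0.60827769, -0.18897745, -0.7709723 ]))
(array([  114.93511209, -1443.21980054,   871.49314387]), array([ 0.25019972,  0.81496984, -0.52274505]))
```

View pics/t0.png

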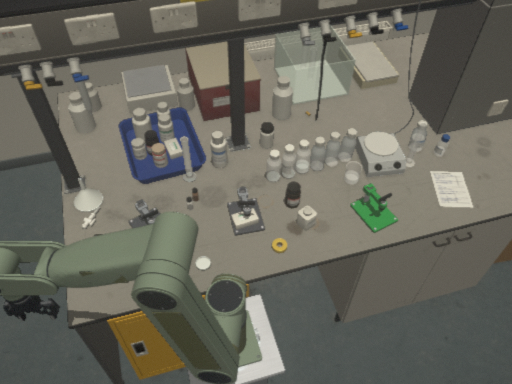

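View pics/s0.png

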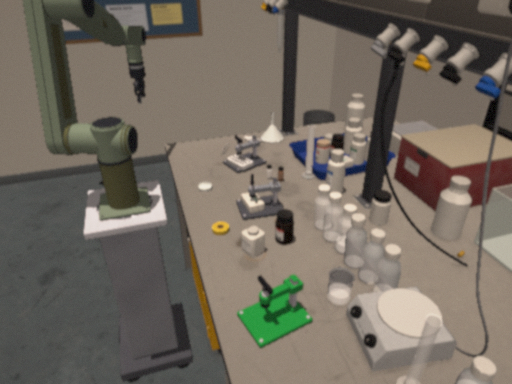

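The pictures show two dark clamps (top pixels (245,215) and (146,213); side pixels (260,200) and (243,155)) and a green look-alike (top (374,208), side (275,310)). I'll enlarge both dark ones to see what lies on their beds.

Run:
```python
from h import *
s=np.load('pics/s0.npz');t=np.load('pics/t0.npz')
a=s['im'][125:225,215:295]; b=t['im'][175:245,120:275]
A=cv2.resize(a,None,fx=5,fy=5,interpolation=cv2.INTER_CUBIC); B=cv2.resize(b,(400,181),interpolation=cv2.INTER_CUBIC)
B2=cv2.resize(t['im'][175:240,222:272],(400,500),interpolation=cv2.INTER_CUBIC)
cv2.imwrite('pics/c1.png',np.hstack([A,B2])[:,:,::-1])
for u,v in((246,218),(147,215)): print(onz(t,u,v,15))
for u,v in((260,207),(243,162)): print(onz(s,u,v,15))
```

```text
[ 492.06929992 -202.55536843   15.        ]
[621.94664765 195.31642643  15.        ]
[ 506.1210304  -219.99574809   15.        ]
[547.84928413 171.47646871  15.        ]
```

View pics/c1.png

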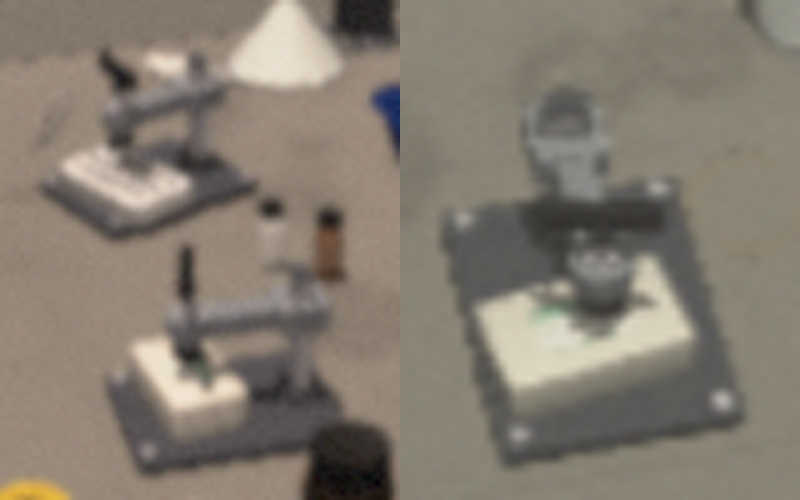

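The far-left clamp, at side (243,155) and top (146,213), carries the thin pale block with dark holes, so it is the one to use. The near clamp at side (260,200) carries the thick carton with a green label, so it stays untouched, as does the green one. Next I'll work out the wrist camera geometry and a rough pose.

Run:
```python
from h import *
from scipy.spatial.transform import Rotation as Ro
s=np.load('pics/s0.npz')
for u,v in((42,188),(115,236),(255,185)): print('corner',onz(s,215+u/5,125+v/5,15))
print('screw',onz(s,215+115/5,125+110/5,90),'collar',onz(s,215+205/5,125+80/5,100))
st=sense();c=cams.get_calibration('wrist');Rt=Ro.from_euler('xyz',st['tcp_rot']).as_matrix()
o,d=ray(c,256,192);print('cam in tool',Rt.T@(o-st['position']),'axes',(np.array(c['R'])@Rt).round(3),c['K'])
```

```text
corner [458.02262274 194.95202169  15.        ]
corner [498.83325794  81.47254722  15.        ]
corner [651.39861665 136.87013339  15.        ]
screw [529.46712161 184.60354349  90.        ] collar [622.77201659 201.24625534 100.        ]
cam in tool [70.2639713  -1.16455525 31.05789439] axes [[-0.     1.     0.   ]
 [-0.962 -0.    -0.274]
 [-0.274 -0.     0.962]] [[306.03420359   0.         249.55829115]
 [  0.         306.03420359 188.22181767]
 [  0.           0.           1.        ]]
```

Call:
send_rows(claw=[1,1,1,1,1,1,1,1,1,1], travel=[[-4.5,-2.1,0],[-4.5,-2.1,0],[-4.5,-2.1,0],[-4.5,-2.1,0],[-4.5,-2.1,0],[-4.5,-2.1,0],[-4.5,-2.1,0],[-4.5,-2.1,0],[-4.5,-2.1,0],[-4.5,-2.1,0]], yaw=[0,0,0,0,0,0,0,0,0,0])

```text
time_s: 1.1
position: [526.1, 244.2, 397.8]
tcp_rot: [-3.136, -0.007, 2.911]
force: [0.0, 0.5, 0.8]
opening: 85.0
```

Call:
send_rows(claw=[1,1,1,1,1,1,1], travel=[[-4.0,-1.9,0],[-4.0,-1.9,0],[0,0,0],[0,0,0],[0,0,0],[0,0,0],[0,0,0]], yaw=[0,0,-0.14,-0.14,-0.14,-0.14,0])

```text
time_s: 1.8
position: [602.8, 177.8, 391.0]
tcp_rot: [-3.141, -0.017, -2.803]
force: [-0.1, -0.5, -0.6]
opening: 85.1
```

Run:
```python
from h import *
a,c=snap('wrist','w1.png');a,c=snap('top','t1.png')
b=cv2.resize(a[170:250,100:200],None,fx=4,fy=4,interpolation=cv2.INTER_CUBIC)
w=cv2.imread('pics/w1.png')
cv2.imwrite('pics/v2.png',w)
print(sense()['position'],sense()['tcp_rot'])
```

```text
[602.67500315 177.96185297 391.14128071] [-3.14053499 -0.01696415 -2.80603696]
```

View pics/w1.png

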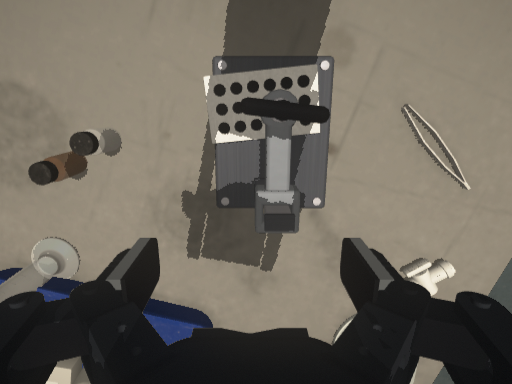

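The wrist view confirms the pale block with dark holes at about (262,105) under the foot. The T-bar runs from (238,106) to (327,115), the arm runs along (280,160), and the collar and bar are at (278,212). I'll zoom in once to get accurate pixels.

Run:
```python
from h import *
w=cv2.imread('pics/w1.png')[48:243,195:345]
cv2.imwrite('pics/c2.png',cv2.resize(w,(450,585),interpolation=cv2.INTER_CUBIC))
g=cv2.imread('pics/w1.png')
m=(g.max(2)<22).astype('uint8'); m[:90]=0; m[130:]=0
n,l,st,ce=cv2.connectedComponentsWithStats(m)
k=1+np.argmax(st[1:,4]); p=np.argwhere(l==k)[:,::-1].astype('float32'); print(st[k],cv2.minAreaRect(p))
```

```text
Traceback (most recent call last):
ValueError: attempt to get argmax of an empty sequence
```

View pics/c2.png

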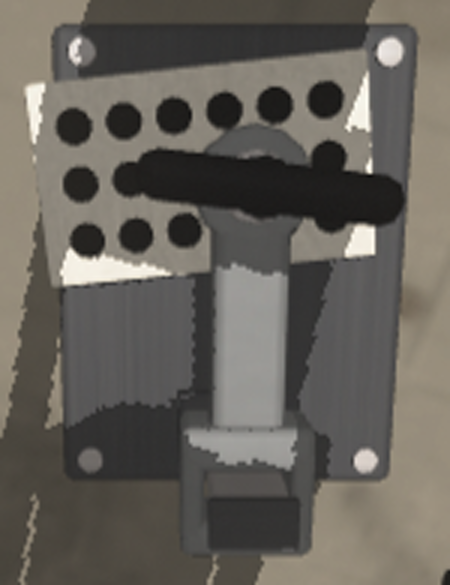

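```bash
cat > m.py <<'E'
from h import *
w=np.load('pics/w1.npz'); P=lambda x,y:(195+x/3,48+y/3)
C=[onz(w,*P(*p),15)[:2] for p in((52,25),(417,25),(387,479),(67,479))]
bl,br,fr,fl=C  # near-right.. etc
c0=np.mean(C,0); ax=(fl+fr-bl-br)/2; print('sizes',[np.linalg.norm(v) for v in(br-bl,fr-br,fl-fr,bl-fl)],'centre',c0)
lat=(br+fr-bl-fl)/2
yaw1=np.arctan2(ax[1],ax[0]); yaw2=np.arctan2(lat[1],lat[0])-np.pi/2; print('yaw',yaw1,yaw2)
bar=onz(w,*P(253,522),125)[:2]; y=(yaw1+yaw2)/2; e=np.array([np.cos(y),np.sin(y)]); n=np.array([-e[1],e[0]])
d=bar-c0; print('bar',bar,'bar-in-clamp',d@e,d@n)
scr=bar-90*e; push=bar-40*e; print('screw',scr,'push',push)
for z in(132,138,144,150,153):
    q=onz(w,*P(269,187),z)[:2]-bar; a=onz(w,*P(137,173),z)[:2]; b=onz(w,*P(403,200),z)[:2]; v=b-a
    # v points to clamp +y roughly
    print(z,'tbar in clamp from bar',q@e,q@n,'len',np.linalg.norm(v),'theta',y+np.pi/2-np.arctan2(v[1],v[0]))
E
python3 m.py
```

```text
sizes [np.float64(127.73611067553831), np.float64(167.22431892962197), np.float64(126.9844787942501), np.float64(167.29656914827592)] centre [558.22659047 187.51536913]
yaw 0.33991076690860267 0.3379659630803886
bar [614.13416242 206.81289331] bar-in-clamp 59.14304564684765 -0.3888345482301254
screw [529.2544266  176.88914943] push [576.40983539 193.51345159]
132 tbar in clamp from bar -89.10642589957965 1.0856891287477666 len 64.82195717730968 theta 0.09884045694802923
138 tbar in clamp from bar -89.17299588245974 0.4256490584135477 len 63.12479531651754 theta 0.09884045694802768
144 tbar in clamp from bar -89.23956586533976 -0.23439101192073508 len 61.427633455725356 theta 0.09884045694802945
150 tbar in clamp from bar -89.30613584821987 -0.8944310822549539 len 59.730471594933164 theta 0.09884045694802945
153 tbar in clamp from bar -89.33942083965991 -1.2244511174220492 len 58.88189066453709 theta 0.09884045694802945
```

Everything agrees: the base measures 127 x 167 mm, the bar-to-T-bar distance is 89 mm and the T-bar angle is about 0.10. Clamp yaw is 0.339, the push point (576.4, 193.5), the screw (529.3, 176.9). Next I move over the push point, shut the fingers and descend.

Call:
send_rows(claw=[0,0,0,0,0,0,0], travel=[[0.9,1.2,0],[0.8,1.1,0],[0,0,0],[0,0,0],[0,0,3.0],[0,0,3.0],[0,0,2.0]], yaw=[0,0,0,0,0,0,0], newtons=30)

```text
time_s: 2.6
position: [576.6, 197.2, 315.5]
tcp_rot: [-3.139, -0.004, -2.809]
force: [1.1, -0.2, 0.3]
opening: -0.2
```

```bash
cat > tip.py <<'E'
from h import *
from scipy.spatial.transform import Rotation as Ro
s=sense();R=Ro.from_euler('xyz',s['tcp_rot']).as_matrix();p=s['position']
push=np.array([576.4,193.5]);scr=np.array([529.3,176.9])
tip=p+173*R[:,2];gp=p+155*R[:,2]
for n,T,q in(('push',push,tip),('screw',scr,gp)):
    d=np.r_[T-q[:2],0]; print(n,q.round(1),'tool-frame shift mm',(R.T@d).round(1))
print('tcp',p.round(1),'rot',s['tcp_rot'].round(3),'F',s['force'].round(1),'q',s['q'].round(2),'t',s['time_s'],'op',s['opening'])
E
python3 tip.py
```

```text
push [576.1 196.5 142.5] tool-frame shift mm [ 0.7 -2.9  0. ]
screw [576.2 196.6 160.5] tool-frame shift mm [50.7 -3.3  0.2]
tcp [576.6 197.2 315.5] rot [-3.139 -0.004 -2.809] F [ 1.1 -0.2  0.3] q [ 0.19  0.36  1.54 -0.    1.25 -1.71] t 2.6 op -0.2468363106543246
```

Call:
send_rows(claw=[0,0,0,0,0,0,0,0,0], travel=[[0.1,-0.3,0],[0,0,1.5],[0,0,1.5],[0,0,0.5],[0,0,0.5],[0,0,0.5],[0,0,0.5],[0,0,0.5],[0,0,0.5]], yaw=[0,0,0,0,0,0,0,0,0])

```text
time_s: 3.5
position: [577.1, 193.6, 253.0]
tcp_rot: [-3.138, -0.003, -2.81]
force: [-0.9, -0.2, 0.7]
opening: 0.1
```

```bash
python3 tip.py
```

```text
push [576.9 192.8  80. ] tool-frame shift mm [ 0.2  0.8 -0. ]
screw [576.9 192.9  98. ] tool-frame shift mm [50.2  0.4  0.1]
tcp [577.1 193.6 253. ] rot [-3.138e+00 -3.000e-03 -2.810e+00] F [-0.9 -0.2  0.7] q [ 0.18  0.44  1.58 -0.    1.13 -1.72] t 3.5 op 0.09272583745722805
```

Call:
send_rows(claw=[0,0], travel=[[0,0,0.3],[0,0,0.1]], yaw=[0,0])

```text
time_s: 3.7
position: [577.2, 193.6, 248.9]
tcp_rot: [-3.138, -0.002, -2.81]
force: [-2.1, 0.4, 5.0]
opening: -0.1
```

Call:
send_rows(claw=[0,0], travel=[[0,0,0.2],[0,0,0]], yaw=[0,0])

```text
time_s: 3.9
position: [577.4, 193.7, 248.3]
tcp_rot: [-3.138, -0.002, -2.809]
force: [-0.3, 0.8, 0.9]
opening: 0.2
```

Call:
send_rows(claw=[0,0], travel=[[0,0,0.2],[0,0,0]], yaw=[0,0])

```text
time_s: 4.1
position: [577.7, 193.8, 247.8]
tcp_rot: [-3.138, -0.001, -2.809]
force: [-1.1, 0.0, 1.0]
opening: 0.3
```

Call:
send_rows(claw=[0,0], travel=[[0,0,0.3],[0,0,0.3]], yaw=[0,0])

```text
time_s: 4.3
position: [578.1, 193.9, 245.0]
tcp_rot: [-3.137, -0.001, -2.809]
force: [-8.6, -2.8, 18.3]
opening: 0.4
```

Call:
send_rows(claw=[0,0], travel=[[0,0,0.4],[0,0,0.4]], yaw=[0,0])

```text
time_s: 4.5
position: [578.4, 194.1, 243.8]
tcp_rot: [-3.137, -0.003, -2.808]
force: [-11.2, -3.1, 24.9]
opening: -0.2
```

Pressed to about 25 N with the arm top about 5 mm below first contact. Now I'll lift off, open and take a look.

Call:
send_rows(claw=[0,0,0,0,1,1,1,1,1,1], travel=[[0,0,-1.0],[0,0,-2.5],[0,0,-3.5],[0,0,-4.0],[-3.0,0,-2.5],[0,0,-1.0],[0,0,0],[0,0,0],[0,0,0],[0,0,0]], yaw=[0,0,0,0,0,0,0,0,0,0])

```text
time_s: 5.5
position: [605.5, 204.3, 387.4]
tcp_rot: [-3.138, -0.009, -2.809]
force: [-0.2, 0.4, 0.4]
opening: 85.0
```

```bash
python3 - <<'E'
from h import *
snap('side','s2.png'); snap('wrist','w2.png')
w=cv2.imread('pics/w2.png'); s=cv2.imread('pics/s2.png')[125:175,215:275]
cv2.imwrite('pics/v3.png',np.hstack([cv2.resize(w[20:260,150:390],(480,480),interpolation=cv2.INTER_CUBIC),cv2.resize(s,(300,480)[:1]+(250,),interpolation=cv2.INTER_CUBIC).repeat(1,0) if 0 else cv2.copyMakeBorder(cv2.resize(s,(300,250),interpolation=cv2.INTER_CUBIC),0,230,0,0,0)]))
E
python3 tip.py
```

```text
push [604.3 203.2 214.4] tool-frame shift mm [29.5 -0.1  0.3]
screw [604.4 203.3 232.4] tool-frame shift mm [79.6 -0.4  0.7]
tcp [605.5 204.3 387.4] rot [-3.138 -0.009 -2.809] F [-0.4  0.6 -0.4] q [ 0.19  0.36  1.39 -0.01  1.41 -1.71] t 5.6 op 85.34353127557387
```

View pics/v3.png

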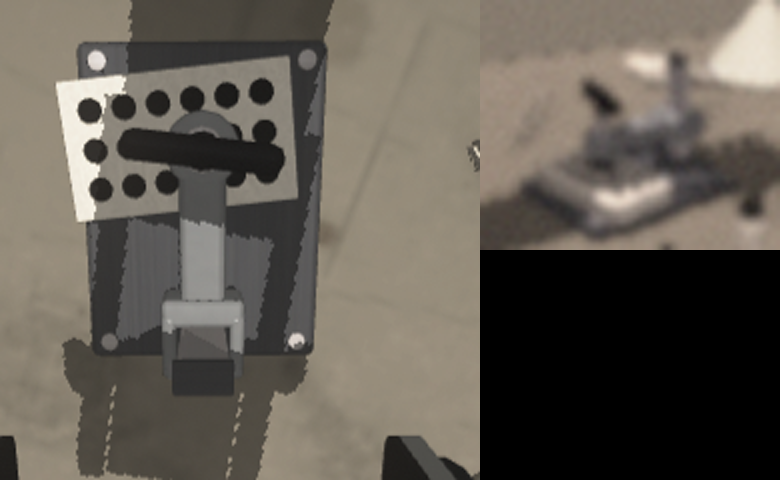

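The jaw has slid down. The T-bar is now centred at crop (201,151), i.e. pixel (250,95), and the block looks unmoved.

Run:
```python
from h import *
w=np.load('pics/w2.npz');w1=np.load('pics/w1.npz');P=lambda x,y:(150+x/2,20+y/2);P1=lambda x,y:(195+x/3,48+y/3)
y=.339;e=np.array([np.cos(y),np.sin(y)]);n=np.array([-e[1],e[0]])
for z in(100,108,115):
    q=onz(w,*P(202,152),z)[:2];a=onz(w,*P(117,143),z)[:2];b=onz(w,*P(286,162),z)[:2];v=b-a
    print(z,q,np.linalg.norm(v),'theta',y+np.pi/2-np.arctan2(v[1],v[0]))
bar=onz(w,*P(203,377),125)[:2];print('bar',bar,'screw',bar-90*e)
# block: same holes in both views (z=36)
for p,p1 in(((90,110),(74,126)),((262,91),(325,99)),((101,189),(88,240))):
    print('hole',onz(w,*P(*p),36)[:2],onz(w1,*P1(*p1),36)[:2])
# collar/arm edge
```

```text
100 [532.33206135 178.49398893] 68.30723359397246 theta 0.11373090748942372
108 [532.52220554 178.55346797] 66.17869208840447 theta 0.11373090748942416
115 [532.68858171 178.60551212] 64.31621827103254 theta 0.11373090748942283
bar [614.20554243 207.2962334 ] screw [529.32765112 177.36725802]
hole [530.09846439 119.25528368] [530.4145039  119.23160026]
hole [494.21605132 196.40077059] [494.31826044 195.95929834]
hole [564.70040255 135.25412346] [564.8278288  135.48257487]
```

The block has moved less than 0.5 mm, T-bar angle is about 0.11, and the T-bar leans slightly toward the bar, which fits a bound tilt. Next I go over the screw and turn to the T-bar.

Call:
send_rows(claw=[1,1,1,1,1,1,1,1,1,1], travel=[[3.8,0,0],[3.8,0,0],[0,0,0],[0,0,0],[0,0,0],[0,0,0],[0,0,0],[0,0,0],[0,0,0],[0,0,0]], yaw=[0,0,0.14,0.14,0.14,0.14,0.14,0.14,0.14,0.14])

```text
time_s: 6.6
position: [526.2, 177.4, 377.4]
tcp_rot: [-3.116, -0.01, 2.309]
force: [0.3, -0.7, -0.6]
opening: 85.5
```

Call:
send_rows(claw=[1,1,1,1,1], travel=[[0,0,0],[0,0,0],[0,0,0],[0,0,0],[0,0,0]], yaw=[0.14,0.14,0.14,0.14,0])

```text
time_s: 7.1
position: [524.6, 177.1, 374.4]
tcp_rot: [-3.109, 0.006, 1.725]
force: [-0.2, -0.6, -0.2]
opening: 85.9
```

```bash
sed -i 's/529.3,176.9/531.7,178.2/' tip.py; python3 tip.py
```

```text
push [519.2 175.2 201.5] tool-frame shift mm [ 9.3 59.3 -2. ]
screw [519.7 175.4 219.5] tool-frame shift mm [ 0.9 12.3 -0.4]
tcp [524.6 177.1 374.4] rot [-3.109  0.006  1.725] F [-0.2 -0.6 -0.2] q [ 0.17  0.2   1.62 -0.01  1.36  0.02] t 7.1 op 85.86286099887222
```

Call:
send_rows(claw=[1,1,1,1,1], travel=[[0.1,1.4,0],[0,0,3],[0,0,3],[0,0,1],[0,0,0]], yaw=[-0.07,0,0,0,0])

```text
time_s: 7.6
position: [536.5, 179.5, 302.4]
tcp_rot: [-3.11, 0.003, 1.812]
force: [-0.6, 0.4, 0.3]
opening: 85.5
```

```bash
python3 tip.py
```

```text
push [531.3 177.7 129.5] tool-frame shift mm [ 4.6 47.6 -1.5]
screw [531.8 177.8 147.5] tool-frame shift mm [ 0.4 -0.   0. ]
tcp [536.5 179.5 302.4] rot [-3.110e+00  3.000e-03  1.812e+00] F [-0.6  0.4  0.3] q [ 0.17  0.3   1.65 -0.01  1.22 -0.07] t 7.6 op 85.47987029154545
```

Call:
send_rows(claw=[1,1,1,0.5,0.3,0,0,0,0,0], travel=[[0,0.1,1.5],[0,0,1.5],[0,0,0.5],[0,0,0],[0,0,0],[0,0,0],[0,0,0],[0,0,0],[0,0,0],[0,0,0]], yaw=[0,0,0,0,0,0,0,0,0,0], newtons=40)

```text
time_s: 8.6
position: [537.7, 179.5, 271.1]
tcp_rot: [-3.114, 0.004, 1.816]
force: [0.2, 0.6, -1.3]
opening: 10.8
```

```bash
python3 tip.py
```

```text
push [533.3 177.7  98.1] tool-frame shift mm [ 4.8 45.6 -1.3]
screw [533.8 177.9 116.1] tool-frame shift mm [ 0.8 -1.9  0.1]
tcp [537.7 179.5 271.1] rot [-3.114  0.004  1.816] F [ 0.2  0.6 -1.3] q [ 0.17  0.34  1.67 -0.01  1.16 -0.07] t 8.6 op 10.848567230614456
```

T-bar gripped (opening 10.8 mm, angle ≈ 0.09). Turning clockwise, which is positive about the tool's z.

Call:
send_rows(claw=[0,0,0,0,0,0], travel=[[0,0,0],[0,0,0],[0,0,0],[0,0,0],[0,0,0],[0,0,0]], yaw=[0.1,0.12,0.12,0.12,0.12,0.12])

```text
time_s: 9.2
position: [537.3, 179.8, 271.4]
tcp_rot: [-3.123, 0.023, 1.093]
force: [0.4, 0.3, 1.3]
opening: 11.1
```

```bash
python3 tip.py
```

```text
push [532.6 177.7  98.5] tool-frame shift mm [34.2 31.7 -1.4]
screw [533.1 178.  116.5] tool-frame shift mm [-0.4 -1.3  0. ]
tcp [537.3 179.8 271.4] rot [-3.123  0.023  1.093] F [0.4 0.3 1.3] q [ 0.17  0.34  1.67 -0.01  1.16  0.65] t 9.2 op 11.071981644959914
```

Call:
send_rows(claw=[0,0,0,0,0,0,0], travel=[[0,0,0],[0,0,0],[0,0,0],[0,0,0],[0,0,0],[0,0,0],[0,0,0]], yaw=[0.12,0.12,0.12,0.12,0.12,0.1,0.05])

```text
time_s: 9.9
position: [537.1, 180.8, 272.0]
tcp_rot: [3.139, 0.031, 0.315]
force: [-0.8, 0.0, 0.3]
opening: 10.6
```

```bash
python3 tip.py
```

```text
push [532.2 178.7  99.1] tool-frame shift mm [46.6 -0.4 -1.4]
screw [532.7 178.9 117.1] tool-frame shift mm [-1.2  0.4  0. ]
tcp [537.1 180.8 272. ] rot [3.139 0.031 0.315] F [-0.8  0.   0.3] q [ 0.17  0.34  1.67 -0.01  1.16  1.43] t 9.9 op 10.636874050578392
```

Call:
send_rows(claw=[0.3,0.6,1,1,1,1,1,1,1,1], travel=[[0,0,0],[0,0,0],[0,0,0],[0,0,0],[0,0,-3],[0,0,-4],[0,0,-4],[-4,0,-1],[-4,0,0],[0,0,0]], yaw=[0,0,0,0,0,0,0,0,0,0])

```text
time_s: 10.9
position: [463.6, 156.6, 398.8]
tcp_rot: [3.139, 0.029, 0.32]
force: [0.2, 0.7, -0.1]
opening: 85.4
```

```bash
python3 tip.py
python3 - <<'E'
from h import *
snap('wrist','w4.png'); snap('side','s4.png')
w=cv2.imread('pics/w4.png'); s=cv2.imread('pics/s4.png')[125:225,215:295]
cv2.imwrite('pics/v4.png',np.hstack([w,cv2.copyMakeBorder(cv2.resize(s,(280,350),interpolation=cv2.INTER_CUBIC),0,34,0,0,0)]))
E
```

```text
push [459.1 154.6 225.9] tool-frame shift mm [ 1.236e+02 -1.000e-01 -3.500e+00]
screw [459.5 154.8 243.9] tool-frame shift mm [75.9  0.4 -2.2]
tcp [463.6 156.6 398.8] rot [3.139 0.029 0.32 ] F [ 0.2  0.7 -0.1] q [ 0.15  0.04  1.74 -0.01  1.39  1.4 ] t 10.9 op 85.3763744935187
```

View pics/v4.png

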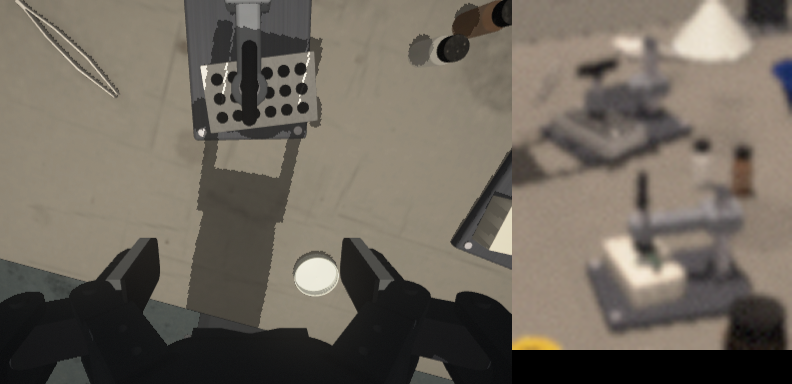

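The T-bar now lies along the arm, from (250,42) to (249,124). The jaw is still down, and the other clamp and carton are unchanged. I'll check the angle and block shift numerically.

Run:
```python
from h import *
w=np.load('pics/w4.npz')
for z in(108,115):
    a=onz(w,250.5,40,z)[:2];b=onz(w,249,125.5,z)[:2];v=b-a
    print(z,(a+b)/2,np.linalg.norm(v),'theta',.339+np.pi/2-np.arctan2(v[1],v[0]))
for p in((216,79),(222,117.5),(300,69),(303,107)): print(onz(w,*p,36)[:2])
for f in('s0','s4'):  # carton/other clamp change
    pass
a=np.load('pics/s0.npz')['im'][165:225,230:290].astype(int);b=np.load('pics/s4.npz')['im'][165:225,230:290].astype(int);print('other clamp diff',abs(a-b).mean(),np.percentile(abs(a-b),99))
```

```text
108 [532.98383291 177.86811891] 64.53196078853497 theta 4.750336516145047
115 [532.8429927  177.84804102] 62.779732717512836 theta 4.750336516145046
[528.66146637 212.22654284]
[493.97232524 195.43348485]
[564.32275091 134.64756635]
[530.73938528 118.29952884]
other clamp diff 3.6666666666666665 28.0
```

```bash
python3 -c "
from station import *
print(arm.job_done())"
```

```text
the job is handed in; nothing more can be done
None
```

I slid the jaw of the clamp holding the tube block down onto the block, bound it, and turned its T-bar in line with the arm. I then let go and handed the job in at about 11 s on the robot's clock.

- **Push:** I pressed at the middle of the arm until the reaction reached about 25 N, well over the 12 N needed to bind it. The jaw stayed down when released. The T-bar leans about 3 mm towards the bar, which fits a tilted, bound jaw, but I did not measure the tilt angle itself.
- **T-bar:** I turned it clockwise to about 1.60 rad (1.595 from the wrist angle, 1.61 from the last image), against 1.57 for exactly in line. That is a 1 to 2° overshoot, which I left.
- **Block:** its corner holes were within about 1 mm of where they started, which is within measuring error.
- **Other clamp and carton:** I never touched them, and they look the same in the last side view. A pixel comparison showed some differences (3.7 grey levels on average, 28 at the 99th percentile), which I put down to noise and changed shadows and did not look into further.

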